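Put the empty clay extruder away and unlock and close the tool chest

TASK

Lay the empty clay extruder, the one whose plunger is pushed fully in, inside the open tool chest; leave the loaded one, with its plunger pulled out, where it lies. Then lift the locking stay by its red handle well clear of the pin beside the lid hinge and leave it raised, and close the lid fully without letting it slam. Do not disturb the dish, mug and jar.

Things in the scene. Friction and masses are not known exactly. Their poses are not given: they have to be found in the camera images.
- chest: Shallow open wooden tool chest, fixed to the table: 200 (its x) by 180 (its y) by 60 mm high, walls 6 mm, inner floor 6 mm above the table. Origin: centre of its underside, z up. The lid is hinged on its +x rim; the stay is on the outside of its -y side.
- lid (a joint): Lid angle, rad: 0 closed, about 1.66 open at the start, 1.72 at most. Wooden board 212 mm from hinge to free edge, 180 wide, 10 thick, 0.35 kg. Stiff hinge (0.5 N m): it stays where it is left. While the stay is down its tooth catches a steel pin on the lid's edge (35 mm from the hinge, chest's -y side) and the lid cannot close; do not force it.
- lid_hinge (a point): Point on the hinge line in the middle of the lid's width, at the lower face of the closed lid, 60 mm above the table. It turns with the lid: its x axis points from the lid's free edge to the hinge, its y axis along the hinge line, its z axis out of the lid's outer face (the top when closed).
- lid_push (a point): Point on the lid's outer face (the face that is on top when closed, and looks away from the chest when open), mid-width, 150 mm from the hinge towards the free edge. Same axes as lid_hinge.
- stay (a joint): Angle of the locking stay, rad: 0 down and locked on the lid's pin, 1.2 fully raised. It pivots on the chest's -y side about a line parallel to the chest's y axis; growing values swing its handle end up and over towards the chest's -x. Stiff pivot (0.12 N m): it stays where it is left. Above about 0.4 it is well clear of the pin.
- stay_pivot (a point): The stay's pivot: 10 mm outside the chest's -y side, 45 mm above the table, 10 mm to the chest's +x from its middle. The stay is a flat steel bar 12 mm high and 6 mm thick that runs from here to the handle.
- stay_handle (a point): Point to grip on the stay's red handle: a round rod 12 mm thick that stands out 76 mm from the bar, parallel to the chest's y axis, away from the chest (towards its -y). The point is on the rod's axis, 50 mm out from the bar's middle, 60 mm outside the chest's side, 115 mm from the pivot.
- empty_extruder_center (a point): Barrel centre, half-way up (16 mm above its support), of the empty extruder: plunger pushed in, black cross-handle (50 mm wide) against the barrel. Aluminium barrel 28 mm thick, 65 mm long between end collars 32 mm square (black, brass). x axis along the barrel to the brass nozzle, z up. From the centre 52 mm to the nozzle end, 63 mm to the handle's back. 0.1 to 0.2 kg.
- loaded_extruder_center (a point): The same point of the loaded extruder, alike but with its plunger pulled out: 60 mm of thin steel rod shows between the barrel and the cross-handle, which ends 118 mm from the centre. To be left alone.
- dish: Dark unfired clay dish, 140 mm wide, 30 mm high, on a plywood bat. Origin: centre of its underside. Bystander.
- mug: Blue ceramic mug, 80 mm wide, 90 mm high. Origin: centre of its underside. Bystander.
- glaze_jar: Clay-coloured jar with white cap, 72 mm wide, 90 mm high. Origin: centre of its underside. Bystander.
Not all that is in view belongs to the job. Leave any blue or turquoise look-alike of the part that bears empty_extruder_center alone.

How it is judged:
By the outcome, as a careful person would: the job done as asked, in the order asked, and still so for the second after the job is handed in, with the robot touching nothing.
It also fails if it takes over 69 s, if anything falls off the work surface, if the arm or the gripper's body presses on something with over 40 N, if the wrist force passes 120 N, or if a joint passes its speed limit or range.

ROBOT

A 7-joint arm with a two-finger parallel gripper is mounted at the origin on the work surface. World frame = base frame: x ahead of the robot, y to its left, z up, the work surface at z = 0. Lengths are in m, angles in rad, forces in N, time in s.
With the tool pointing down it reaches from about 0.425 to 0.925 m from the base axis. Payload 6.8 kg.
Tool frame: the origin (TCP) lies at the very end of the fingers, on their centre line; the grasp point (between the pads) lies 19 mm behind it; z points along the fingers, y is the line along which they close (so a half turn about z gives the same grasp; the last joint's range is limited). The gripper opens to 85 mm and grips with 20 to 120 N. Pads are 22 mm wide; open, the fingers measure 114 mm over their backs; the gripper's body (76 mm by 85 mm) begins 54 mm behind the grasp point. The pads swing forward as they close: fully open they stand 13 mm farther back than shut.
Start: joints at [1.185, 0.477, 0.022, 1.555, -0.011, 1.109, -0.083], TCP at [0.185, -0.649, 0.231] pointing down, gripper open.
Joint ranges: [-2.96, 2.96], [-0.34, 2.1], [-1.41, 1.46], [0.24, 2.44], [-1.37, 4.51], [0.17, 1.92], [-2.96, 2.96]. Speed limits (rad/s): [2.39, 2.39, 3.14, 3.14, 3.14, 3.14, 3.14].

INTERFACE

Orientations are given as a unit quaternion [w, x, y, z].
In Python, from station import get_obs, read_camera, hand_in gives the robot as it stands.
- The arm moves only by the tool arm_command, never from a script. Its argument "commands" is one flat list of numbers, 7 for each row, row after row: the shift along the tool's x, y, z in m, then the turn, a rotation vector about the tool's x, y, z in degrees, then the opening, from 0 (shut) to 1 (fully open). In form: [tx, ty, tz, rx, ry, rz, fingers, tx, ty, tz, rx, ry, rz, fingers, ...]. A call has 1 to 8 rows; each row is the pose to reach, as a shift and turn from the pose commanded when the call began, along the tool's axes at that moment; what a row does not reach only later rows make up. A row lasts 1/10 s, in which the tool goes at most 50 mm and 8.59 degrees, less where a joint would pass 70% of its speed; a pose out of reach is approached as far as the arm can. A call with a gripper value outside its range is refused whole. The fingers move at their own pace and stop on an object; "force" is the grip in N (left out, the last holds). Time passes only in rows, so rows that repeat a pose let the fingers close. It gives the time, the measured TCP pose, the force, the opening and the grip force at its end, in the units of the state.
- get_obs(): the state, without advancing time (a new reading comes with each control period).
- read_camera(name): name is "scene" or "top"; returns a dict with "img" (480x640x3 uint8, red, green, blue), "camera_matrix" (3x3 intrinsics, pixels), "pose" (4x4, takes a point from camera to world coordinates). Camera axes: x right, y down, z forward; pixel columns grow to the right and rows downward; lengths in m; the calibration is good to about 2 mm. A picture is of the moment at which its call begins. There is no depth.
- hand_in(): hands the job in; it is judged then, once.
The state is a dict: "t": time; "q": joint angles; "joint_vel": joint speeds; "joint_torque": joint torques, N m; "eef_pos": TCP position; "tool_rot": TCP orientation; "contact_force": force on the tool from outside, world axes, zero at the start; "torque": the same for the moment, N m; "gripper_width": opening from 0.0 (shut) to 1.0 (fully open); "grasp_force": force on a finger pad.
Only numpy, scipy, OpenCV 4.12 (cv2) and the standard library are available. Lean on these libraries where they do the work, as an engineer would, in place of code of your own. Each camera call takes 0.05 s, during which the arm holds its last target. There are 200 camera calls.

## Working session

There is one attempt and no reset: what is moved stays moved. The work goes in short steps, Python scripts to look and compute and a tool call to move; the robot and the scene stay as the last step left them, time stands still between calls to the robot, and variables do not carry over. Pictures are saved under pics/ and viewed, at most 10 in all, crops included, and the job is handed in when it is done.

Besides the shell and the picture viewer there is one more tool, called after "Call:" as name(argument=value, ...) on one line, values as JSON. arm_command: Moves the arm, as the interface text tells. Its arguments: {"type":"object","properties":{"commands":{"type":"array","items":{"type":"number"}},"force":{"type":"number"}},"required":["commands"]}

```bash
mkdir -p pics; ls
python3 - <<'E'
from station import *
import cv2,numpy as np
for n in("scene","top"):
    c=read_camera(n); cv2.imwrite(f"pics/{n}0.png",c["img"][:,:,::-1]); np.savez(n+"_cal",K=c["camera_matrix"],T=c["pose"])
    print(n,c["camera_matrix"].round(1).tolist(),c["pose"].round(3).tolist())
o=get_obs();print(o["t"],o["eef_pos"],o["tool_rot"],o["gripper_width"])
E
```

```text
pics
scene [[460.2, 0.0, 321.8], [0.0, 460.2, 234.0], [0.0, 0.0, 1.0]] [[-0.05, 0.663, -0.747, 1.314], [0.999, 0.031, -0.039, 0.072], [-0.003, -0.748, -0.664, 0.767], [0.0, 0.0, 0.0, 1.0]]
top [[603.7, 0.0, 313.2], [0.0, 603.7, 236.0], [0.0, 0.0, 1.0]] [[-0.022, -0.997, 0.072, 0.456], [-1.0, 0.022, -0.003, 0.039], [0.002, -0.072, -0.997, 1.643], [0.0, 0.0, 0.0, 1.0]]
0.1 [ 0.18495328 -0.64858359  0.23041805] [-8.21036745e-04  9.90365895e-01  1.38472697e-01 -1.80993667e-04] 1.0031163668819103
```

View pics/scene0.png

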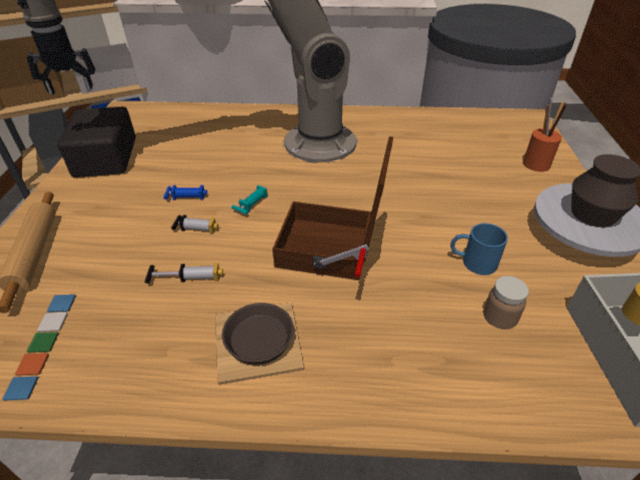

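View pics/top0.png

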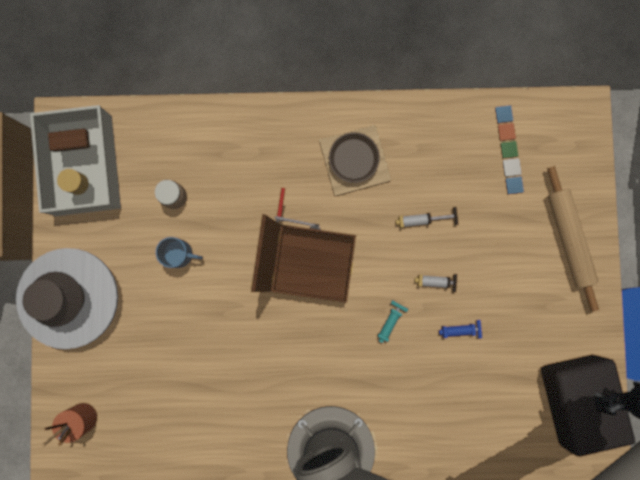

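Candidates for the empty extruder in the top view: silver at (436,283) with the handle against the barrel, silver at (415,221) with a long rod (loaded), turquoise at (391,323), and blue at (460,330). By the description it is (436,283). I'll check this in an enlarged crop.

Run:
```python
import cv2,numpy as np
t=cv2.imread("pics/top0.png"); s=cv2.imread("pics/scene0.png")
a=cv2.resize(t[180:310,240:400],(800,600)[:1]+(650,),interpolation=cv2.INTER_CUBIC)
a=cv2.resize(t[180:310,245:365],None,fx=4,fy=4,interpolation=cv2.INTER_CUBIC) #480x520
b=cv2.resize(t[255:310,400:480],None,fx=4,fy=4,interpolation=cv2.INTER_CUBIC) #320x220
c=cv2.resize(s[205:245,165:245],None,fx=4,fy=4,interpolation=cv2.INTER_CUBIC) #320x160
im=np.zeros((520,800,3),np.uint8); im[:,:480]=a; im[:220,480:]=b; im[230:390,480:]=c
cv2.imwrite("pics/crop1.png",im)
cv2.imwrite("pics/crop2.png",cv2.resize(s[130:285,265:405],None,fx=3.8,fy=3.8,interpolation=cv2.INTER_CUBIC))
```

```text
(no output)
```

View pics/crop1.png

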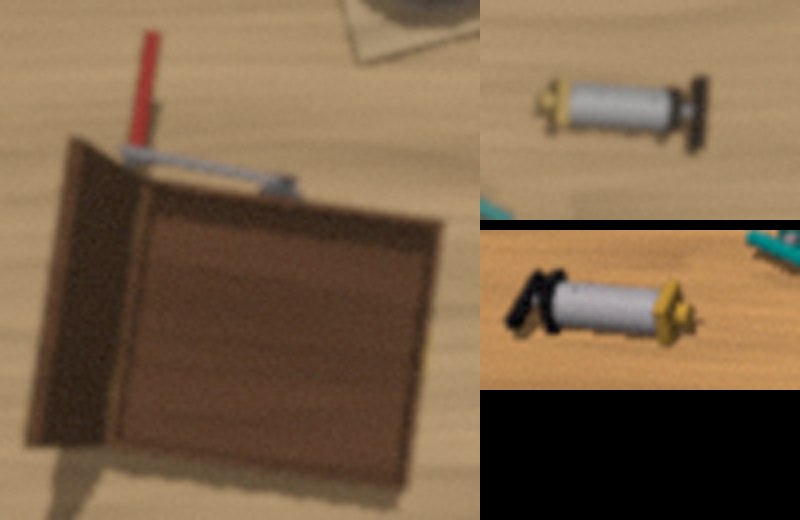

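View pics/crop2.png

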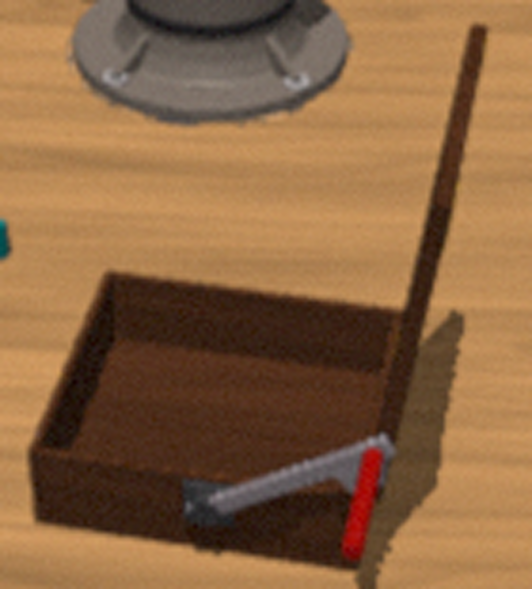

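```bash
cat > h.py <<'E'
import numpy as np
from scipy.optimize import least_squares
C={n:np.load(n+"_cal.npz") for n in("scene","top")}
def ray(n,p):
    d=np.linalg.inv(C[n]["K"])@[p[0],p[1],1]; T=C[n]["T"]; return T[:3,3],T[:3,:3]@d
def plane(n,p,z): o,d=ray(n,p); return o+d*(z-o[2])/d[2]
def tri(ps,pt):
    A=[];b=[]
    for n,p in(("scene",ps),("top",pt)):
        o,d=ray(n,p); d=d/np.linalg.norm(d); P=np.eye(3)-np.outer(d,d); A.append(P);b.append(P@o)
    x=np.linalg.lstsq(np.vstack(A),np.hstack(b),rcond=None)[0]; return x
def proj(n,X):
    T=C[n]["T"]; c=C[n]["K"]@(T[:3,:3].T@(np.asarray(X)-T[:3,3])); return c[:2]/c[2]
E
python3 - <<'E'
from h import *
s=lambda x,y:(265+x/3.8,130+y/3.8); t=lambda x,y:(245+x/4,180+y/4)
B=[plane("top",t(*p),.06) for p in((442,222),(404,487),(112,445),(148,183))]
print("rim top",np.round(B,4).tolist())
print("rim scene",[plane("scene",s(*p),.06).round(4).tolist() for p in((35,447),(108,272))])
print("base scene",plane("scene",s(38,518),0).round(4))
for nm,a,b in(("tip",(352,552),(152,32)),("base",(375,455),(137,146)),("pivot",(208,502),(282,187)),("lid far top",(478,27),(26,445)),):
    X=tri(s(*a),t(*b)); print(nm,X.round(4),proj("scene",X)-s(*a))
e=lambda x,y:(400+(x-480)/4,255+y/4)
n,h=plane("top",e(538,103),.016),plane("top",e(707,114),.016)
print("ext",n.round(4),h.round(4),np.linalg.norm(n-h))
es=lambda x,y:(165+(x-480)/4,205+(y-230)/4)
n2,h2=plane("scene",es(697,317),.016),plane("scene",es(516,308),.016)
print("scene",n2.round(4),h2.round(4))
c=n+(h-n)*52/115;print("c",c,"yaw",np.degrees(np.arctan2(*(n-h)[1::-1])))
c=n2+(h2-n2)*52/115;print("c2",c)
E
```

```text
rim top [[0.5686, -0.0775, 0.06], [0.396, -0.0481, 0.06], [0.4274, 0.1418, 0.06], [0.5985, 0.1152, 0.06]]
rim scene [[0.5695, -0.0741, 0.06], [0.3992, -0.0473, 0.06]]
base scene [ 0.5693 -0.0766  0.    ]
tip [0.6912 0.1089 0.1082] [-0.14035661 -0.00134526]
base [0.6181 0.1209 0.1082] [-0.67206314 -0.00461915]
pivot [0.5952 0.0282 0.0447] [-0.51703461 -0.00410327]
lid far top [0.4321 0.1758 0.2672] [ 0.61851491 -0.02138012]
ext [ 0.4464 -0.236   0.016 ] [ 0.4366 -0.3493  0.016 ] 0.11373195723784936
scene [ 0.4537 -0.2306  0.016 ] [ 0.4503 -0.3466  0.016 ]
c [ 0.44194947 -0.28725953  0.016     ] yaw 85.03733060042543
c2 [ 0.45216453 -0.28302064  0.016     ]
```

Run:
```python
from h import *
import cv2
t=cv2.imread("pics/top0.png"); s=cv2.imread("pics/scene0.png")
out=[]
for nm,im,r in(("top",t,(265,300,405,465)),("scene",s,(208,240,165,225))):
    c=im[r[0]:r[1],r[2]:r[3]]; hsv=cv2.cvtColor(c,cv2.COLOR_BGR2HSV)
    m=((hsv[...,1]<60)&(hsv[...,2]>90)).astype(np.uint8)
    n,l,st,ce=cv2.connectedComponentsWithStats(m); k=1+st[1:,4].argmax(); p=ce[k]+[r[2],r[0]]; print(nm,st[k],p, plane(nm,p,.016).round(4)); out.append(p)
X=tri(out[1],out[0]);print("tri",X.round(4),proj("scene",X)-out[1])
for nm,c in(("top",t),("scene",s)):
    for dx in(0,.01):
        p=proj(nm,[.442+dx,-.287,.016]);print(nm,p)
# ink-check: dark handle extent in scene
b=np.hstack([cv2.resize(t[262:302,405:465],None,fx=6.6,fy=6.6,interpolation=cv2.INTER_NEAREST),cv2.resize(s[205:245,165:225],None,fx=6.6,fy=6.6,interpolation=cv2.INTER_NEAREST)])
for o,p in(((405,262),proj("top",[.442,-.287,.016])),((165-60,205),proj("scene",[.442,-.287,.016]))):
    cv2.circle(b,tuple(int(v) for v in (p-o+.5)*6.6),3,(0,0,255),-1)
cv2.imwrite("pics/ext.png",b)
```

```text
top [ 17  11  26  12 259] [434.67181467 281.08494208] [ 0.4443 -0.2902  0.016 ]
scene [ 18   9  26  13 248] [195.45564516 223.2983871 ] [ 0.4432 -0.2936  0.016 ]
tri [ 0.4447 -0.2914  0.0173] [0.61493229 0.01359322]
top [433.50515307 281.97660271]
top [433.37119643 278.24783893]
scene [198.16991115 223.07251729]
scene [197.17268001 225.63888672]
```

View pics/ext.png

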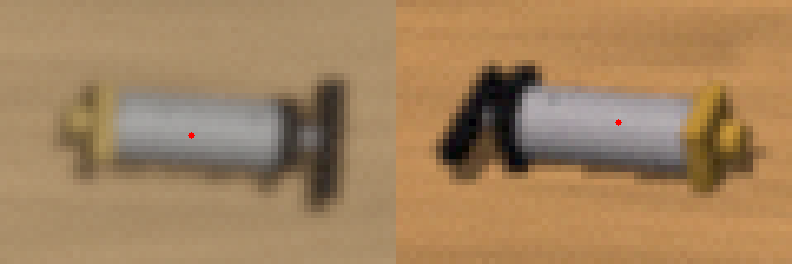

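```bash
cat >> h.py <<'E'
from scipy.spatial.transform import Rotation as R
CH=np.array([.4986,.0368,0]); YAW=81.
def ch(x,y,z): return CH+R.from_euler("z",YAW,degrees=True).apply([x,y,z])
def down(phi): # tool z down, closing axis at world angle phi (deg)
    f=np.radians(phi); y=np.array([np.cos(f),np.sin(f),0]);z=np.array([0,0,-1.]); return R.from_matrix(np.c_[np.cross(y,z),y,z])
def go(*tg):
    from station import get_obs
    o=get_obs(); q=o["tool_rot"]; R0=R.from_quat([q[1],q[2],q[3],q[0]])
    print("t",round(o["t"],2),o["eef_pos"].round(4),"F",np.round(o["contact_force"],1),"w",round(o["gripper_width"],3),"q",np.round(o["q"],2))
    for p,r in tg:
        print(R0.inv().apply(np.array(p)-o["eef_pos"]).round(4).tolist(),(R0.inv()*r).as_rotvec(degrees=True).round(2).tolist())
E
python3 - <<'E'
from h import *
go(([.444,-.291,.13],down(-5)),([.444,-.291,.005],down(-5)))
print(ch(.1015,-.150,.108), plane("top",(173,252),.09),plane("top",(203,259),.05))
E
```

```text
t 0.1 [ 0.185  -0.6486  0.2304] F [ 0.8 -0.3 -0.3] w 1.003 q [ 1.18  0.48  0.02  1.56 -0.01  1.11 -0.08]
[0.3472, -0.2727, 0.1008] [-0.09, -0.05, -69.08]
[0.3472, -0.2724, 0.2258] [-0.09, -0.05, -69.08]
[0.66263135 0.1135852  0.108     ] [0.53408888 0.39532385 0.09      ] [0.51591019 0.32553982 0.05      ]
```

Call:
arm_command(commands=[0.347,-0.2727,0.1,0,0,-69,1,0.347,-0.2727,0.1,0,0,-69,1,0.347,-0.2727,0.1,0,0,-69,1,0.347,-0.2727,0.1,0,0,-69,1,0.347,-0.2727,0.1,0,0,-69,1,0.347,-0.2727,0.1,0,0,-69,1,0.347,-0.2727,0.1,0,0,-69,1,0.347,-0.2727,0.1,0,0,-69,1], force=30)

```text
t: 0.9
eef_pos: [0.4146, -0.3315, 0.1425]
tool_rot: [0.0, 0.737, 0.676, -0.0]
contact_force: [1.0, 0.2, 0.5]
gripper_width: 0.998
grasp_force: 0.0
```

Run:
```python
from h import *
go(([.444,-.291,.06],down(-5)),([.444,-.291,.005],down(-5)))
```

```text
t 0.9 [ 0.4146 -0.3315  0.1425] F [1.  0.2 0.5] w 0.998 q [ 0.85  0.37 -0.36  1.96  0.17  0.83  0.31]
[0.0429, 0.0258, 0.0825] [-0.0, 0.01, 0.01]
[0.0429, 0.0258, 0.1375] [-0.0, 0.01, 0.01]
```

Call:
arm_command(commands=[0.043,0.026,0.05,0,0,0,1,0.043,0.026,0.05,0,0,0,1,0.043,0.026,0.08,0,0,0,1,0.043,0.026,0.11,0,0,0,1,0.043,0.026,0.13,0,0,0,1,0.043,0.026,0.1375,0,0,0,1,0.043,0.026,0.1375,0,0,0,0.9,0.043,0.026,0.1375,0,0,0,0.6])

```text
t: 1.7
eef_pos: [0.4444, -0.2931, 0.0061]
tool_rot: [0.0, 0.739, 0.673, 0.0]
contact_force: [0.6, -0.4, 0.6]
gripper_width: 0.753
grasp_force: 0.0
```

Call:
arm_command(commands=[0,0,0,0,0,0,0.2,0,0,0,0,0,0,0.1,0,0,0,0,0,0,0.1,0,0,0,0,0,0,0.1,0,0,0,0,0,0,0.1,0,0,0,0,0,0,0.1,0,0,0,0,0,0,0.1])

```text
t: 2.4
eef_pos: [0.444, -0.2932, 0.0064]
tool_rot: [0.001, 0.739, 0.673, -0.0]
contact_force: [-1.8, 0.2, 5.9]
gripper_width: 0.311
grasp_force: 29.2
```

Run:
```python
from h import *
import cv2
from station import *
go(([.444,-.291,.13],down(-5)))
a=[cv2.resize(read_camera(n)["img"][r[0]:r[1],r[2]:r[3],::-1],(400,300),interpolation=cv2.INTER_CUBIC) for n,r in(("scene",(160,280,120,280)),("top",(220,340,360,520)))]
cv2.imwrite("pics/grasp.png",np.hstack(a))
```

```text
t 2.4 [ 0.444  -0.2932  0.0064] F [-1.8  0.2  5.9] w 0.311 q [ 0.7   0.59 -0.29  2.03  0.3   0.56  0.1 ]
[0.0021, -0.0001, -0.1236] [0.04, 0.05, -0.35]
```

View pics/grasp.png

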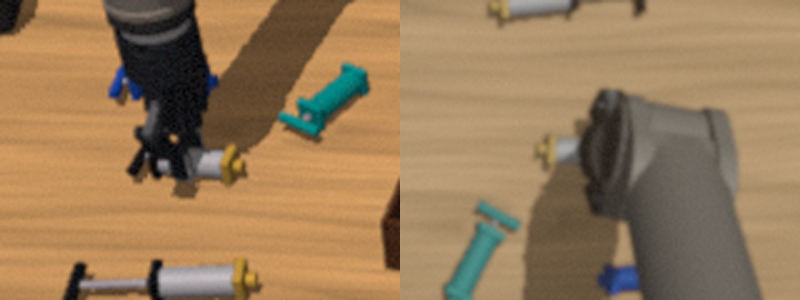

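Call:
arm_command(commands=[0,0,-0.01,0,0,0,0.1,0,0,-0.03,0,0,0,0.1,0,0,-0.07,0,0,0,0.1,0,0,-0.12,0,0,0,0.1,0,0,-0.12,0,0,0,0.1])

```text
t: 3.0
eef_pos: [0.448, -0.2947, 0.1322]
tool_rot: [0.006, 0.739, 0.673, 0.002]
contact_force: [2.2, -0.3, -0.9]
gripper_width: 0.312
grasp_force: 30.2
```

Run:
```python
from h import *
p=ch(-.015,0,0)
go((p+[0,0,.125],down(-9)),(p+[0,0,.014],down(-9)))
```

```text
t 3.0 [ 0.448  -0.2947  0.1322] F [ 2.2 -0.3 -0.9] w 0.312 q [ 0.77  0.39 -0.37  1.97  0.2   0.8   0.19]
[0.3198, 0.0186, 0.0058] [0.63, 0.27, 3.66]
[0.3204, 0.0174, 0.1168] [0.63, 0.27, 3.66]
```

Call:
arm_command(commands=[0.03,0.002,0,0,0,1,0.1,0.07,0.005,0,0,0,2,0.1,0.12,0.008,0,0,0,3,0.1,0.17,0.011,0,0,0,4,0.1,0.22,0.015,0,0,0,4,0.1,0.27,0.018,0,0,0,4,0.1,0.305,0.018,0,0,0,4,0.1,0.32,0.018,0,0,0,4,0.1])

```text
t: 3.8
eef_pos: [0.4914, 0.0289, 0.1258]
tool_rot: [-0.0, 0.76, 0.649, 0.001]
contact_force: [0.2, -0.3, -1.3]
gripper_width: 0.314
grasp_force: 30.2
```

Call:
arm_command(commands=[0,0,0,0,0,0,0.1,0,0,0,0,0,0,0.1])

```text
t: 4.0
eef_pos: [0.4911, 0.0234, 0.1253]
tool_rot: [0.0, 0.762, 0.647, -0.0]
contact_force: [1.0, -0.3, -1.0]
gripper_width: 0.316
grasp_force: 30.2
```

Run:
```python
from h import *
import cv2
from station import *
p=ch(-.015,0,0)
go((p+[0,0,.125],down(-9)),(p+[0,0,.014],down(-9)))
a=[cv2.resize(read_camera(n)["img"][r[0]:r[1],r[2]:r[3],::-1],(400,400),interpolation=cv2.INTER_CUBIC) for n,r in(("scene",(130,290,250,410)),("top",(180,340,230,390)))]
cv2.imwrite("pics/over.png",np.hstack(a))
```

```text
t 4.0 [0.4911 0.0234 0.1253] F [ 1.  -0.3 -1. ] w 0.316 q [ 0.22  0.36 -0.47  2.06  0.23  0.78 -0.55]
[-0.0006, 0.0053, 0.0003] [-0.02, 0.05, -0.32]
[-0.0005, 0.0053, 0.1113] [-0.02, 0.05, -0.32]
```

View pics/over.png

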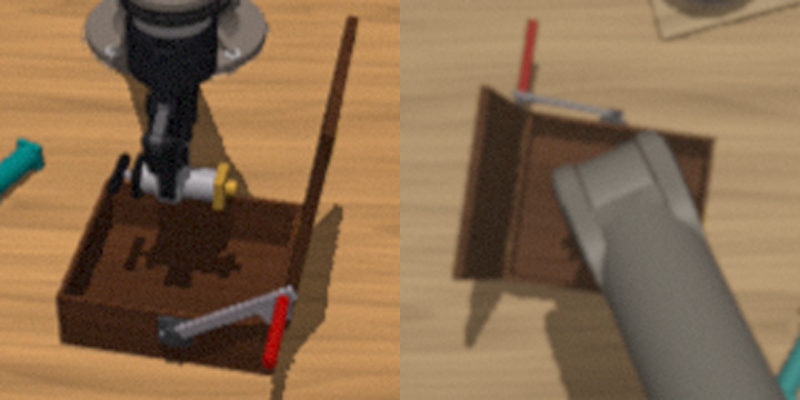

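Call:
arm_command(commands=[0,0.005,0.03,0,0,0,0.1,0,0.005,0.06,0,0,0,0.1,0,0.005,0.085,0,0,0,0.1,0,0.005,0.1,0,0,0,0.1,0,0.005,0.108,0,0,0,0.1,0,0.005,0.112,0,0,0,0.1,0,0.005,0.112,0,0,0,0.1,0,0.005,0.112,0,0,0,0.1])

```text
t: 4.9
eef_pos: [0.4971, 0.0231, 0.0141]
tool_rot: [0.0, 0.762, 0.647, 0.0]
contact_force: [0.2, -0.7, -2.3]
gripper_width: 0.316
grasp_force: 30.1
```

Call:
arm_command(commands=[0,0,0,0,0,0,0.45,0,0,0,0,0,0,0.6,0,0,0,0,0,0,0.7,0,0,0,0,0,0,0.7,0,0,-0.03,0,0,0,0.7,0,0,-0.07,0,0,0,0.7,0,0,-0.12,0,0,0,0.7,0,0,-0.16,0,0,0,0.7])

```text
t: 5.7
eef_pos: [0.4966, 0.0236, 0.1759]
tool_rot: [0.0, 0.762, 0.647, 0.001]
contact_force: [0.7, -0.7, 0.6]
gripper_width: 0.7
grasp_force: 0.0
```

Run:
```python
from h import *
g=ch(.1015,-.150,0)
go((g+[0,0,.2],down(-99)),(g+[0,0,.2],down(81)),(g+[0,0,.092],down(-99)))
```

```text
t 5.7 [0.4966 0.0236 0.1759] F [ 0.7 -0.7  0.6] w 0.7 q [ 0.25  0.29 -0.5   2.    0.18  0.89 -0.5 ]
[0.1157, 0.1493, -0.0239] [0.03, -0.07, 89.69]
[0.1157, 0.1493, -0.0239] [0.07, 0.03, -90.31]
[0.1156, 0.1492, 0.0841] [0.03, -0.07, 89.69]
```

Call:
arm_command(commands=[0,0.03,-0.024,0,0,0,1,0,0.07,-0.024,0,0,0,1,0,0.12,-0.024,0,0,0,1,0.0,0.149,-0.024,0,0,-8,1,0.0,0.149,-0.024,0,0,-16,1,0.03,0.149,-0.024,0,0,-24,1,0.07,0.149,-0.024,0,0,-32,1,0.1157,0.149,-0.024,0,0,-40,1])

```text
t: 6.5
eef_pos: [0.6626, 0.1127, 0.1972]
tool_rot: [0.0, 0.494, 0.87, -0.001]
contact_force: [1.1, 0.0, 0.2]
gripper_width: 1.001
grasp_force: 0.0
```

Run:
```python
from h import *
g=ch(.1015,-.150,0)
go((g+[0,0,.2],down(81)))
import cv2
from station import *
a=[cv2.resize(read_camera(n)["img"][r[0]:r[1],r[2]:r[3],::-1],(400,400),interpolation=cv2.INTER_CUBIC) for n,r in(("scene",(130,290,250,410)),("top",(180,340,230,390)))]
cv2.imwrite("pics/chest.png",np.hstack(a))
```

```text
t 6.5 [0.6626 0.1127 0.1972] F [1.1 0.  0.2] w 1.001 q [ 0.15  0.57 -0.6   1.56  0.35  1.12  0.  ]
[0.0008, 0.0005, -0.0028] [-0.06, 0.03, -50.18]
```

View pics/chest.png

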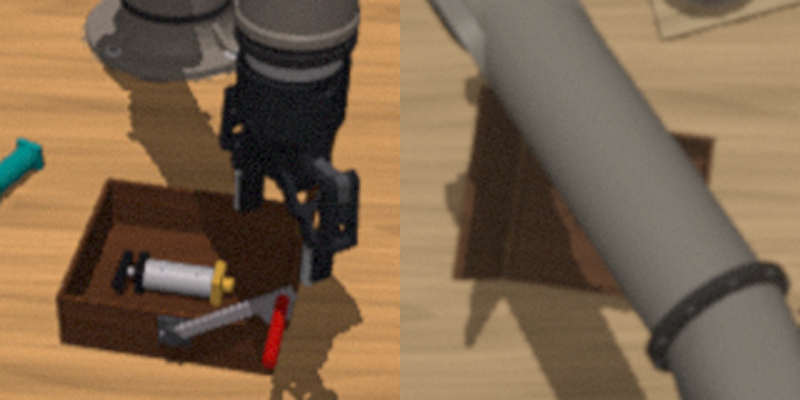

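Call:
arm_command(commands=[0,0,0,0,0,-8,1,0,0,0,0,0,-16,1,0,0,0,0,0,-24,1,0,0,0,0,0,-32,1,0,0,0,0,0,-40,1,0,0,0,0,0,-50,1,0,0,0,0,0,-50,1,0,0,0.03,0,0,-50,1])

```text
t: 7.4
eef_pos: [0.6647, 0.1144, 0.171]
tool_rot: [0.003, 0.083, 0.997, 0.001]
contact_force: [0.6, 0.2, -0.2]
gripper_width: 0.997
grasp_force: 0.0
```

Call:
arm_command(commands=[0,0,0.02,0,0,0,1,0,0,0.04,0,0,0,1,0,0,0.055,0,0,0,1])

```text
t: 7.7
eef_pos: [0.6617, 0.1129, 0.1109]
tool_rot: [-0.001, 0.083, 0.997, -0.0]
contact_force: [-0.5, -0.7, 0.2]
gripper_width: 1.0
grasp_force: 0.0
```

Run:
```python
from h import *
g=ch(.1015,-.150,0)
go((g+[0,0,.092],down(81)))
import cv2
from station import *
a=[cv2.resize(read_camera(n)["img"][r[0]:r[1],r[2]:r[3],::-1],(400,400),interpolation=cv2.INTER_CUBIC) for n,r in(("scene",(130,290,290,450)),("top",(80,300,200,420)))]
cv2.imwrite("pics/hand.png",np.hstack(a))
```

```text
t 7.7 [0.6617 0.1129 0.1109] F [-0.5 -0.7  0.2] w 1.0 q [ 0.24  0.71 -0.75  1.62  0.55  1.03  0.73]
[-0.0009, 0.0008, 0.0189] [-0.04, -0.07, -0.5]
```

View pics/hand.png

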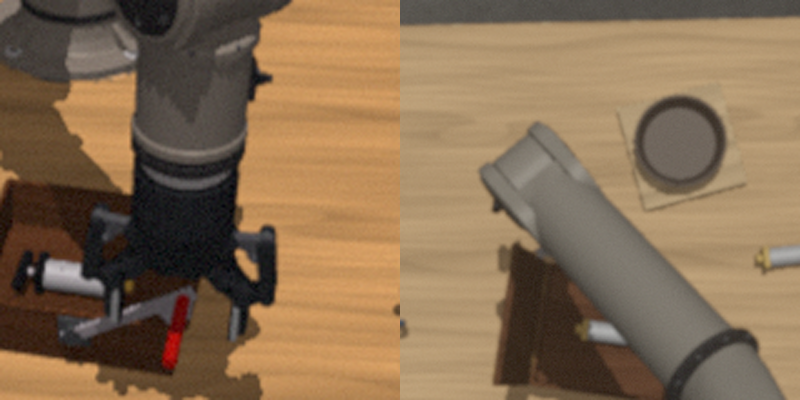

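Call:
arm_command(commands=[0,0,0.012,0,0,0,1,0,0,0.02,0,0,0,1,0,0,0.02,0,0,0,0.7,0,0,0.02,0,0,0,0.4,0,0,0.02,0,0,0,0.1,0,0,0.02,0,0,0,0,0,0,0.02,0,0,0,0,0,0,0.02,0,0,0,0], force=30)

```text
t: 8.6
eef_pos: [0.6625, 0.1136, 0.0928]
tool_rot: [0.0, 0.081, 0.997, 0.0]
contact_force: [0.1, 0.5, 1.1]
gripper_width: 0.127
grasp_force: 29.2
```

Call:
arm_command(commands=[0,0,0,0,0,0,0,0,0,0,0,0,0,0,0,0,0,0,0,0,0])

```text
t: 8.9
eef_pos: [0.6625, 0.1137, 0.0927]
tool_rot: [0.0, 0.081, 0.997, 0.0]
contact_force: [0.1, 1.0, 1.4]
gripper_width: 0.124
grasp_force: 29.3
```

Run:
```python
from h import *
from station import get_obs
o=get_obs(); p0=o["eef_pos"]; L=R.from_euler("z",YAW,degrees=True).inv().apply(p0-CH); print("chest frame",L.round(4))
r=np.array([L[0]-.010, L[2]+.019-.045]); print(np.hypot(*r),np.degrees(np.arctan2(r[1],r[0])))
a0=np.arctan2(r[1],r[0]);n=np.hypot(*r)
T=[]
for d in(5,10,16,22,28,34,40,46,50):
    a=a0+np.radians(d); T.append((ch(.010+n*np.cos(a),L[1],.045+n*np.sin(a)-.019),down(81)))
go(*T)
```

```text
chest frame [ 0.1016 -0.1498  0.0927]
0.1132585738135493 36.06372574789906
t 8.9 [0.6625 0.1137 0.0927] F [0.1 1.  1.4] w 0.124 q [ 0.23  0.73 -0.74  1.63  0.56  1.    0.72]
[-0.0, -0.0062, -0.0077] [0.03, 0.03, -0.32]
[-0.0001, -0.013, -0.0149] [0.03, 0.03, -0.32]
[-0.0001, -0.0219, -0.0227] [0.03, 0.03, -0.32]
[-0.0002, -0.0316, -0.0295] [0.03, 0.03, -0.32]
[-0.0003, -0.042, -0.0352] [0.03, 0.03, -0.32]
[-0.0003, -0.0529, -0.0398] [0.03, 0.03, -0.32]
[-0.0004, -0.0643, -0.0433] [0.03, 0.03, -0.32]
[-0.0005, -0.0759, -0.0455] [0.03, 0.03, -0.32]
[-0.0005, -0.0838, -0.0464] [0.03, 0.03, -0.32]
```

Call:
arm_command(commands=[0,-0.003,-0.004,0,0,0,0,0,-0.0062,-0.0077,0,0,0,0,0,-0.0095,-0.0114,0,0,0,0,0,-0.013,-0.0149,0,0,0,0,0,-0.0173,-0.0189,0,0,0,0,0,-0.0219,-0.0227,0,0,0,0,0,-0.0267,-0.0262,0,0,0,0,0,-0.0316,-0.0295,0,0,0,0])

```text
t: 9.7
eef_pos: [0.6579, 0.0849, 0.1239]
tool_rot: [0.001, 0.081, 0.997, 0.002]
contact_force: [1.4, 7.0, 5.3]
gripper_width: 0.13
grasp_force: 29.2
```

Call:
arm_command(commands=[0,-0.005,-0.003,0,0,0,0,0,-0.0104,-0.0057,0,0,0,0,0,-0.0157,-0.0081,0,0,0,0,0,-0.0213,-0.0103,0,0,0,0,0,-0.0327,-0.0138,0,0,0,0,0,-0.0443,-0.016,0,0,0,0,0,-0.0522,-0.0169,0,0,0,0,0,-0.0522,-0.0169,0,0,0,0])

```text
t: 10.5
eef_pos: [0.6494, 0.0311, 0.1425]
tool_rot: [0.001, 0.082, 0.997, 0.0]
contact_force: [-3.7, 2.0, 18.5]
gripper_width: 0.13
grasp_force: 32.2
```

Run:
```python
from h import *
go()
from station import *
o=get_obs();L=R.from_euler("z",YAW,degrees=True).inv().apply(o["eef_pos"]-CH); print("chest frame",L.round(4))
import cv2
a=[cv2.resize(read_camera(n)["img"][r[0]:r[1],r[2]:r[3],::-1],(400,400),interpolation=cv2.INTER_CUBIC) for n,r in(("scene",(130,290,270,430)),("top",(80,300,200,420)))]
cv2.imwrite("pics/stay.png",np.hstack(a))
```

```text
t 10.5 [0.6494 0.0311 0.1425] F [-3.7  2.  18.5] w 0.13 q [ 0.39  0.65 -0.77  1.66  0.51  1.04  0.86]
chest frame [ 0.018  -0.1498  0.1425]
```

View pics/stay.png

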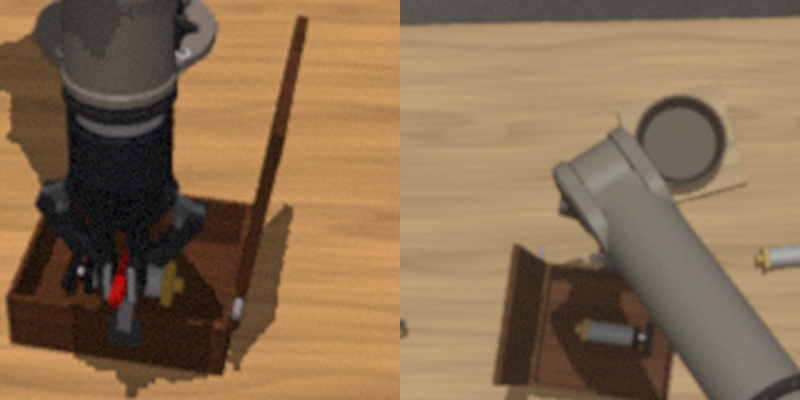

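Call:
arm_command(commands=[0,0,0,0,0,0,0.3,0,0,0,0,0,0,0.5,0,0,0,0,0,0,0.5,0,0,-0.01,0,0,0,0.5,0,0,-0.04,0,0,0,0.5,0,0,-0.08,0,0,0,0.5,0,0,-0.13,0,0,0,0.5,0,0,-0.18,0,0,0,0.5])

```text
t: 11.4
eef_pos: [0.648, 0.0305, 0.3208]
tool_rot: [-0.001, 0.081, 0.997, -0.0]
contact_force: [0.2, -0.4, -0.5]
gripper_width: 0.502
grasp_force: 0.0
```

Run:
```python
from h import *
go((ch(.19,-.15,.34),down(-9)),(ch(.19,0,.34),down(-9)))
```

```text
t 11.4 [0.648  0.0305 0.3208] F [ 0.2 -0.4 -0.5] w 0.502 q [ 0.44  0.49 -0.85  1.47  0.37  1.35  0.97]
[-0.0005, 0.1729, -0.0192] [-0.06, -0.04, 89.69]
[0.1495, 0.1721, -0.0191] [-0.06, -0.04, 89.69]
```

Call:
arm_command(commands=[0,0.04,-0.02,0,0,8,0,0,0.08,-0.02,0,0,16,0,0,0.12,-0.02,0,0,24,0,0,0.15,-0.02,0,0,32,0,0,0.173,-0.02,0,0,40,0,0.03,0.173,-0.02,0,0,48,0,0.06,0.173,-0.02,0,0,56,0,0.09,0.173,-0.02,0,0,64,0])

```text
t: 12.2
eef_pos: [0.5865, 0.2164, 0.3389]
tool_rot: [-0.0, 0.599, 0.801, -0.0]
contact_force: [-0.3, 0.5, -0.5]
gripper_width: 0.003
grasp_force: 0.0
```

Run:
```python
from h import *
go((ch(.19,0,.34),down(-9)),(ch(.18,0,.215),down(-9)))
```

```text
t 12.2 [0.5865 0.2164 0.3389] F [-0.3  0.5 -0.5] w 0.003 q [ 0.03  0.39 -0.66  1.51  0.24  1.33 -0.37]
[0.0241, -0.0536, -0.0011] [-0.05, -0.02, 25.38]
[0.015, -0.0578, 0.1239] [-0.05, -0.02, 25.38]
```

Call:
arm_command(commands=[0.024,-0.054,0,0,0,8,0,0.024,-0.054,0,0,0,16,0,0.024,-0.054,0.0,0,0,25.4,0,0.024,-0.054,0.02,0,0,25.4,0,0.02,-0.056,0.05,0,0,25.4,0,0.015,-0.058,0.09,0,0,25.4,0,0.015,-0.058,0.115,0,0,25.4,0,0.015,-0.058,0.124,0,0,25.4,0])

```text
t: 13.0
eef_pos: [0.5265, 0.2126, 0.2125]
tool_rot: [-0.001, 0.759, 0.651, -0.002]
contact_force: [-0.6, 0.3, 0.4]
gripper_width: -0.001
grasp_force: 0.0
```

Run:
```python
from h import *
def P(th,r=.155,t=.01): return ch(.1-r*np.cos(th)+t*np.sin(th)+.011,0,.06+r*np.sin(th)+t*np.cos(th))
go(*[(P(th),down(-9)) for th in (1.66,1.55,1.45,1.35,1.25,1.15,1.05,.95,.85,.75,.65,.55,.45,.35,.25,.15,.05,0)])
from station import *
import cv2
a=[cv2.resize(read_camera(n)["img"][r[0]:r[1],r[2]:r[3],::-1],(400,400),interpolation=cv2.INTER_CUBIC) for n,r in(("scene",(110,290,270,450)),("top",(140,320,180,360)))]
cv2.imwrite("pics/lid.png",np.hstack(a))
```

```text
t 13.0 [0.5265 0.2126 0.2125] F [-0.6  0.3  0.4] w -0.001 q [-0.03  0.38 -0.59  1.8   0.24  1.03 -0.86]
[-0.0432, -0.0003, -0.0009] [-0.22, 0.15, 0.27]
[-0.0602, -0.0004, -0.0025] [-0.22, 0.15, 0.27]
[-0.0757, -0.0004, -0.0024] [-0.22, 0.15, 0.27]
[-0.0911, -0.0005, -0.0007] [-0.22, 0.15, 0.27]
[-0.1063, -0.0006, 0.0025] [-0.22, 0.15, 0.27]
[-0.1211, -0.0006, 0.0072] [-0.22, 0.15, 0.27]
[-0.1354, -0.0007, 0.0134] [-0.22, 0.15, 0.27]
[-0.1489, -0.0007, 0.021] [-0.22, 0.15, 0.27]
[-0.1617, -0.0007, 0.0298] [-0.22, 0.15, 0.27]
[-0.1735, -0.0007, 0.0399] [-0.22, 0.15, 0.27]
[-0.1842, -0.0008, 0.0512] [-0.22, 0.15, 0.27]
[-0.1937, -0.0007, 0.0634] [-0.22, 0.15, 0.27]
[-0.202, -0.0007, 0.0766] [-0.22, 0.15, 0.27]
[-0.2089, -0.0007, 0.0905] [-0.22, 0.15, 0.27]
[-0.2144, -0.0007, 0.105] [-0.22, 0.15, 0.27]
[-0.2184, -0.0006, 0.12] [-0.22, 0.15, 0.27]
[-0.2209, -0.0006, 0.1353] [-0.22, 0.15, 0.27]
[-0.2216, -0.0006, 0.143] [-0.22, 0.15, 0.27]
```

View pics/lid.png

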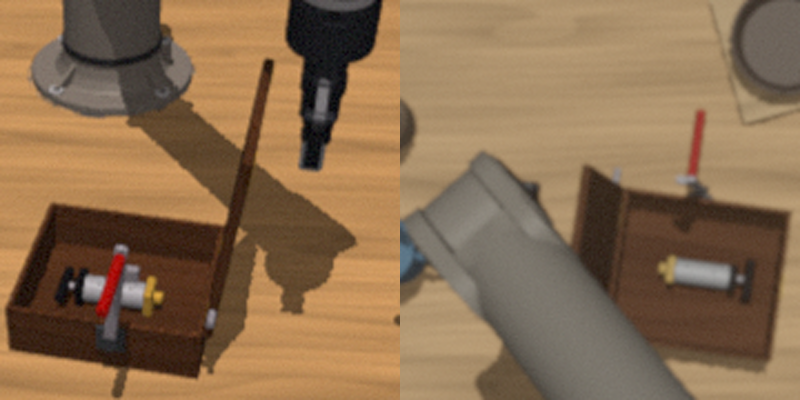

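Call:
arm_command(commands=[-0.015,0,0,0,0,0,0,-0.03,0,0,0,0,0,0,-0.037,0,0,0,0,0,0,-0.043,0,-0.001,0,0,0,0,-0.052,0,-0.002,0,0,0,0,-0.06,0,-0.0025,0,0,0,0,-0.068,0,-0.0025,0,0,0,0,-0.0757,0,-0.0024,0,0,0,0])

```text
t: 13.9
eef_pos: [0.5165, 0.1386, 0.2175]
tool_rot: [-0.0, 0.759, 0.651, 0.0]
contact_force: [0.3, 4.0, 2.7]
gripper_width: -0.005
grasp_force: 1.6
```

Call:
arm_command(commands=[-0.008,0,0.001,0,0,0,0,-0.0154,0,0.0017,0,0,0,0,-0.023,0,0.0033,0,0,0,0,-0.0306,0,0.0049,0,0,0,0,-0.038,0,0.007,0,0,0,0,-0.0454,0,0.0096,0,0,0,0,-0.0526,0,0.0125,0,0,0,0,-0.0597,0,0.0158,0,0,0,0])

```text
t: 14.7
eef_pos: [0.5073, 0.0789, 0.2011]
tool_rot: [0.0, 0.759, 0.651, -0.0]
contact_force: [0.1, 1.4, 3.5]
gripper_width: 0.003
grasp_force: 1.2
```

Run:
```python
from h import *
def P(th,r=.155,t=.01): return ch(.1-r*np.cos(th)+t*np.sin(th)+.011,0,.06+r*np.sin(th)+t*np.cos(th))
go(*[(P(th),down(-9)) for th in (1,.95,.9,.85,.8,.75,.7,.65,.6,.55,.5,.45,.4,.35,.3,.25,.2,.15,.1,.05,0)])
from station import *
import cv2
cv2.imwrite("pics/x1.png",read_camera("scene")["img"][:,:,::-1])
```

```text
t 14.7 [0.5073 0.0789 0.2011] F [0.1 1.4 3.5] w 0.003 q [ 0.2   0.3  -0.56  1.94  0.19  0.96 -0.61]
[-0.0073, -0.002, 0.0052] [-0.01, 0.02, 0.26]
[-0.014, -0.0021, 0.0092] [-0.01, 0.02, 0.26]
[-0.0205, -0.0021, 0.0134] [-0.01, 0.02, 0.26]
[-0.0268, -0.0021, 0.018] [-0.01, 0.02, 0.26]
[-0.0328, -0.0021, 0.0229] [-0.01, 0.02, 0.26]
[-0.0386, -0.0022, 0.0281] [-0.01, 0.02, 0.26]
[-0.0441, -0.0022, 0.0336] [-0.01, 0.02, 0.26]
[-0.0493, -0.0022, 0.0393] [-0.01, 0.02, 0.26]
[-0.0542, -0.0022, 0.0453] [-0.01, 0.02, 0.26]
[-0.0589, -0.0023, 0.0515] [-0.01, 0.02, 0.26]
[-0.0632, -0.0023, 0.058] [-0.01, 0.02, 0.26]
[-0.0672, -0.0023, 0.0647] [-0.01, 0.02, 0.26]
[-0.0708, -0.0023, 0.0715] [-0.01, 0.02, 0.26]
[-0.0741, -0.0023, 0.0785] [-0.01, 0.02, 0.26]
[-0.0771, -0.0023, 0.0857] [-0.01, 0.02, 0.26]
[-0.0796, -0.0023, 0.0931] [-0.01, 0.02, 0.26]
[-0.0819, -0.0024, 0.1005] [-0.01, 0.02, 0.26]
[-0.0837, -0.0024, 0.108] [-0.01, 0.02, 0.26]
[-0.0852, -0.0024, 0.1157] [-0.01, 0.02, 0.26]
[-0.0862, -0.0024, 0.1234] [-0.01, 0.02, 0.26]
[-0.0869, -0.0024, 0.1311] [-0.01, 0.02, 0.26]
```

Call:
arm_command(commands=[-0.0073,0,0.0052,0,0,0,0,-0.014,0,0.0092,0,0,0,0,-0.0205,0,0.0134,0,0,0,0,-0.0268,0,0.018,0,0,0,0,-0.0328,0,0.0229,0,0,0,0,-0.0386,0,0.0281,0,0,0,0,-0.0441,0,0.0336,0,0,0,0,-0.0493,0,0.0393,0,0,0,0])

```text
t: 15.55
eef_pos: [0.4997, 0.0305, 0.1615]
tool_rot: [-0.0, 0.759, 0.651, -0.0]
contact_force: [-0.2, -0.2, 2.3]
gripper_width: 0.001
grasp_force: 0.9
```

Call:
arm_command(commands=[-0.005,0,0.006,0,0,0,0,-0.0096,0,0.0122,0,0,0,0,-0.0139,0,0.0187,0,0,0,0,-0.0179,0,0.0254,0,0,0,0,-0.0215,0,0.0322,0,0,0,0,-0.0248,0,0.0392,0,0,0,0,-0.0278,0,0.0464,0,0,0,0,-0.0303,0,0.0538,0,0,0,0])

```text
t: 16.35
eef_pos: [0.4953, 0.0009, 0.1076]
tool_rot: [-0.0, 0.759, 0.651, -0.0]
contact_force: [-0.4, -1.3, 1.3]
gripper_width: 0.0
grasp_force: 0.6
```

Run:
```python
from h import *
def P(th,r=.155,t=.01): return ch(.1-r*np.cos(th)+t*np.sin(th)+.011,0,.06+r*np.sin(th)+t*np.cos(th))
go(*[(P(th),down(-9)) for th in (.25,.2,.15,.1,.05,0)])
```

```text
t 16.35 [0.4953 0.0009 0.1076] F [-0.4 -1.3  1.3] w 0.0 q [ 0.28  0.4  -0.5   2.06  0.27  0.75 -0.53]
[-0.0007, -0.0024, -0.0004] [-0.01, 0.0, 0.27]
[-0.0029, -0.0024, 0.0071] [-0.01, 0.0, 0.27]
[-0.0047, -0.0024, 0.0146] [-0.01, 0.0, 0.27]
[-0.0062, -0.0024, 0.0222] [-0.01, 0.0, 0.27]
[-0.0073, -0.0024, 0.0299] [-0.01, 0.0, 0.27]
[-0.008, -0.0024, 0.0376] [-0.01, 0.0, 0.27]
```

Slow down for the last stretch.

Call:
arm_command(commands=[-0.0015,0,0.004,0,0,0,0,-0.0029,0,0.008,0,0,0,0,-0.0038,0,0.012,0,0,0,0,-0.0047,0,0.016,0,0,0,0,-0.0055,0,0.02,0,0,0,0,-0.0062,0,0.024,0,0,0,0,-0.007,0,0.028,0,0,0,0,-0.0073,0,0.031,0,0,0,0])

```text
t: 17.15
eef_pos: [0.4944, -0.006, 0.077]
tool_rot: [0.0, 0.759, 0.651, 0.0]
contact_force: [-1.2, 0.1, 0.0]
gripper_width: -0.005
grasp_force: 0.5
```

Call:
arm_command(commands=[0,0,0.0015,0,0,0,0,0,0,0.003,0,0,0,0,0,0,0.0045,0,0,0,0,0,0,0.006,0,0,0,0,0,0,0.006,0,0,0,0])

```text
t: 17.65
eef_pos: [0.4943, -0.006, 0.0712]
tool_rot: [-0.0, 0.759, 0.651, 0.0]
contact_force: [-0.8, 0.9, -0.3]
gripper_width: 0.001
grasp_force: 0.0
```

Call:
arm_command(commands=[0,0,0.001,0,0,0,0,0,0,0.002,0,0,0,0,0,0,0.002,0,0,0,0])

```text
t: 17.95
eef_pos: [0.4945, -0.006, 0.0704]
tool_rot: [0.0, 0.759, 0.651, -0.0]
contact_force: [-4.8, -1.4, 13.8]
gripper_width: 0.002
grasp_force: 7.2
```

Call:
arm_command(commands=[0,0,0.001,0,0,0,0,0,0,0.001,0,0,0,0,0,0,-0.005,0,0,0,0,0,0,-0.03,0,0,0,0,0,0,-0.07,0,0,0,0,0,0,-0.12,0,0,0,0,0,0,-0.17,0,0,0,0,0,0,-0.2,0,0,0,0])

```text
t: 18.75
eef_pos: [0.4955, -0.0055, 0.2733]
tool_rot: [0.002, 0.759, 0.651, 0.002]
contact_force: [1.3, -0.7, 0.3]
gripper_width: 0.003
grasp_force: 0.0
```

Call:
arm_command(commands=[-0.04,0,-0.05,0,0,0,0,-0.08,0,-0.05,0,0,0,0,-0.12,0,-0.05,0,0,0,0,-0.16,0,-0.05,0,0,0,0,-0.2,0,-0.05,0,0,0,0,-0.24,0,-0.05,0,0,0,0,-0.24,0,-0.05,0,0,0,0,-0.24,0,-0.05,0,0,0,0])

```text
t: 19.55
eef_pos: [0.4576, -0.2437, 0.319]
tool_rot: [-0.0, 0.76, 0.65, 0.0]
contact_force: [0.8, 1.2, -0.1]
gripper_width: 0.003
grasp_force: 0.0
```

Run:
```python
from h import *
import cv2
from station import *
s=read_camera("scene")["img"]; t=read_camera("top")["img"]; go()
# numeric checks: red handle triangulated; bystanders unchanged vs first pictures
def red(im):
    h=cv2.cvtColor(im,cv2.COLOR_RGB2HSV); m=(((h[...,0]<5)|(h[...,0]>175))&(h[...,1]>180)&(h[...,2]>70)).astype(np.uint8)
    n,l,st,ce=cv2.connectedComponentsWithStats(m); return [(st[k,4],ce[k].round(1).tolist()) for k in range(1,n) if st[k,4]>20]
a,b=red(s),red(t); print(a,b)
X=tri(max(a)[1],max(b)[1]); L=R.from_euler("z",YAW,degrees=True).inv().apply(X-CH); print("handle chest",L.round(3))
for n,im,bx in(("scene",s,dict(dish=(210,300,300,380),mug=(445,220,510,280),jar=(480,275,530,330),loaded=(140,255,230,290))),("top",t,dict(dish=(318,125,392,198),mug=(152,235,206,272),jar=(150,175,190,212),loaded=(390,200,465,235)))):
    o=cv2.imread(f"pics/{n}0.png")[:,:,::-1]
    for k,(x0,y0,x1,y1) in bx.items(): print(n,k,cv2.phaseCorrelate(np.float32(cv2.cvtColor(np.ascontiguousarray(o[y0:y1,x0:x1]),6)),np.float32(cv2.cvtColor(np.ascontiguousarray(im[y0:y1,x0:x1]),6))))
# lid closed: free-edge top corners (z=.07) expected vs image edge
for y in(-.09,.09): 
  for x in (-.112,.1): print("lid corner px",x,y,proj("scene",ch(x,y,.07)).round(1))
for f in(-.10,-.05,0,.05): print(f,"lid colour",[s[tuple(proj("scene",ch(f,y,.07)).round().astype(int)[::-1])].tolist() for y in(-.08,.05)])
p=[proj("scene",ch(-.1+d,.0,.07)).round().astype(int) for d in np.arange(-.03,.02,.005)]; print([int(s[q[1],q[0]].sum()) for q in p])
```

```text
t 19.65 [ 0.4583 -0.2418  0.3193] F [-0.3  0.2  0. ] w -0.004 q [ 0.7   0.17 -0.37  1.79  0.06  1.2   0.15]
[(np.int32(159), [319.1, 238.2])] []Traceback (most recent call last):
  File "<stdin>", line 10, in <module>
ValueError: max() iterable argument is empty
```

Run:
```python
from h import *
import cv2
from station import *
s=read_camera("scene")["img"]; t=read_camera("top")["img"]
cv2.imwrite("pics/end.png",s[:,:,::-1])
def red(im,S):
    h=cv2.cvtColor(im,cv2.COLOR_RGB2HSV); m=(((h[...,0]<5)|(h[...,0]>174))&(h[...,1]>S)&(h[...,2]>60)).astype(np.uint8)
    n,l,st,ce=cv2.connectedComponentsWithStats(m); return [(int(st[k,4]),ce[k].round(1).tolist()) for k in range(1,n) if st[k,4]>20]
a,b=red(s,180),[x for x in red(t,140) if 260<x[1][0]<340 and 170<x[1][1]<240]; print(a,b)
if b:
  X=tri(max(a)[1],max(b)[1]); L=R.from_euler("z",YAW,degrees=True).inv().apply(X-CH); print("handle chest",L.round(3))
g=lambda i:np.float32(cv2.cvtColor(np.ascontiguousarray(i),7))
for n,im,bx in(("scene",s,dict(dish=(210,300,300,380),mug=(445,220,510,280),jar=(480,275,530,330),loaded=(140,255,230,290))),("top",t,dict(dish=(318,125,392,198),mug=(152,235,206,272),jar=(150,175,190,212)))):
    o=cv2.imread(f"pics/{n}0.png")[:,:,::-1]
    for k,(x0,y0,x1,y1) in bx.items(): print(n,k,np.round(cv2.phaseCorrelate(g(o[y0:y1,x0:x1]),g(im[y0:y1,x0:x1]))[0],2))
# where the free edge lies: brightness along chest x at mid-width, top plane z=.07, and vertical front gap
for y in(-.05,.0,.05):
  print([int(t[tuple(proj("top",ch(x,y,.07)).round().astype(int)[::-1])].sum()) for x in np.arange(-.13,.12,.01)])
print([int(s[tuple(proj("scene",ch(-.06,-.09,z)).round().astype(int)[::-1])].sum()) for z in np.arange(-.005,.09,.004)])
```

```text
[(154, [319.2, 238.1])] [(58, [312.9, 204.6])]
handle chest [ 0.018 -0.141  0.157]
scene dish [-0.02 -0.05]
scene mug [ 0.18 -0.07]
scene jar [-0.05 -0.13]
scene loaded [-0.09 -0.02]
top dish [0.54 0.49]
top mug [-0.02  0.06]
top jar [0.04 0.01]
[426, 425, 214, 202, 197, 211, 203, 189, 203, 198, 202, 205, 203, 198, 192, 205, 205, 268, 453, 434, 450, 440, 428, 396, 417]
[458, 449, 255, 197, 200, 209, 216, 197, 211, 210, 207, 200, 201, 202, 205, 195, 212, 200, 187, 198, 184, 205, 207, 387, 438]
[455, 458, 223, 192, 196, 196, 186, 184, 179, 198, 190, 193, 194, 189, 182, 186, 181, 215, 439, 442, 447, 448, 439, 351, 412]
[419, 305, 139, 121, 121, 104, 82, 123, 111, 106, 106, 108, 97, 101, 109, 115, 103, 125, 107, 156, 166, 152, 161, 158]
```

Run:
```python
from h import *
import cv2
from station import *
s=read_camera("scene")["img"]; t=read_camera("top")["img"]
P=lambda n,im,*a: im[tuple(proj(n,ch(*a)).round().astype(int)[::-1])]
for n,im in(("top",t),("scene",s)):
    print(n,"rows chest y -.10..+.10, cols chest x -.13..+.12")
    for y in np.arange(-.10,.101,.02): print("%+.2f"%y,*["%3d"%P(n,im,x,y,.07).mean() for x in np.arange(-.13,.13,.015)])
print("RGB bright",P("top",t,.07,.05,.07),P("scene",s,.07,.05,.07),"table",P("top",t,-.14,.05,0))
o=cv2.imread("pics/top0.png")[:,:,::-1]
c=lambda im:cv2.moments(((cv2.cvtColor(np.ascontiguousarray(im[125:198,318:392]),cv2.COLOR_RGB2GRAY)<85)).astype(np.uint8),True)
for im in(o,t): m=c(im);print("dish",m["m00"],m["m10"]/m["m00"],m["m01"]/m["m00"])
```

```text
top rows chest y -.10..+.10, cols chest x -.13..+.12
-0.10 150 152 150 147 147 146 141 145 147  69  83 138 139 130 137 133 139 139
-0.08 146 128 152 142  66  68  69  70  67  71  49  59  66  66  64  82 143 137
-0.06 139 103  71  66  64  67  66  68  62  68  69  68 150 150 149  99 144 145
-0.04 140 110  66  64  70  70  69  68  66  71  71  70  74  73  71  73 140 143
-0.02 147 110  68  67  66  67  65  64  65  66  72  71  72  70  74  71 141 138
+0.00 151 120  67  69  66  70  69  66  67  66  69  67  69  64  72  97 145 144
+0.02 141 114  67  68  68  67  64  67  66  64  69  73  71  69  72  93 136 136
+0.04 149 118  68  65  64  65  60  63  61  62  59  65  95  90  81  90 138 145
+0.06 150 119  66  66  63  64  64  65  67  64  61  64 150 143 144  94 135 141
+0.08 139 123 144 138  66  65  62  63  64  63  63  60  62  63  61  64 140 139
+0.10 139 142  82  86  88  86  86  87  82  83  84  81  84  87  83 124 141 144
scene rows chest y -.10..+.10, cols chest x -.13..+.12
-0.10 140 140  72  36  37  40  31  34  38  92  32  38  42 112  40  31  71 134
-0.08 147 117 125  93  52  50  52  54  60  85  23  29  4
[... 166 characters left out ...]
 50 138 140
-0.02 147 124  52  48  49  51  52  54  56  63  76  54  56  56  54  51  82 136
+0.00 135  89  52  51  55  57  57  55  62  60  50  53  49  48  51  39  75 137
+0.02 128  92  54  51  58  54  56  44  60  54  52  54  53  52  53  47 135 138
+0.04 138 111  51  44  50  54  51  44  46  45  45  47  64  58  57  49 142 144
+0.06 134 110  61  52  51  45  45  48  45  51  46  48 129 126 125  49 120 133
+0.08 133 122 128 119  50  50  49  39  50  46  51  48  51  45  43  49 144 134
+0.10 138 138 132 135 128 132 127 126 126 124 124 125 129 137 136 135 136 141
RGB bright [186 159 101] [185 140  57] table [183 155 115]
dish 799.0 35.866082603254064 32.310387984981226
dish 730.0 36.173972602739724 31.1
```

```bash
python3 -c "
from station import hand_in
print(hand_in())"
```

```text
the job is handed in; nothing more can be done
None
```

The job is handed in at about 20 s: the empty extruder lies in the chest, the stay is raised about 0.85 rad, and the lid was closed slowly until it met its stop. Camera checks show the dish, mug, jar and loaded extruder unmoved to within measurement (the scene camera shows no dish shift; a half-pixel one from the top I put down to a changed shadow), but I viewed 11 pictures, one over the limit of 10.

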